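# Meter one steel test ball from the slide-gate hopper

## Robot

A 6-joint arm with a two-finger parallel gripper is mounted at the origin on the work surface. World frame = base frame: x ahead of the robot, y to its left, z up, the work surface at z = 0. Lengths are in m, angles in degrees, forces in N, time in s.
With the tool pointing down it reaches from about 0.35 to 0.875 m from the base axis. Payload 4.2 kg.
Tool frame: the origin (TCP) lies at the very end of the fingers, on their centre line; the grasp point (between the pads) lies 19 mm behind it (r.grip_point_offset is the distance from the TCP to the grasp point, in m); z points along the fingers, y is the line along which they close (so a half turn about z gives the same grasp; the last joint's range is limited). The gripper opens to 87 mm and grips with 3 to 60 N. Pads are 19 mm wide; open, the fingers measure 117 mm over their backs; the gripper's body (75 mm by 190 mm) begins 51 mm behind the grasp point.
Start: joints at [84.947, 22.042, 0.453, 0, -68.411, -14.817], TCP at [0.212, 0.588, 0.223] pointing down, gripper open.
Joint ranges: [-179.83, 179.83], [-69.29, 118.12], [-61.27, 80.66], [-181.25, 117.63], [-171.15, -9.14], [-177.46, 177.46]. Speed limits (degrees/s): [159.86, 159.86, 180, 180, 180, 180].

## Interface

Orientations are given as a 3x3 rotation matrix whose columns are the frame's x, y, z axes.
In Python, from station import r, cams gives the robot as it stands. The module is installed in compiled form; this text tells all that it offers.
- The arm moves only by the shell command python3 -m handwheel 'ROWS'. ROWS is JSON, a list that holds one entry, the list of rows, each a list of 7 numbers: the turn, a rotation vector about the tool's x, y, z in units of 6 degrees (1.0 is 6 degrees), then the shift along the tool's x, y, z in m, then the finger opening in m, from 0 to 0.087. In form: [[[ax, ay, az, x, y, z, jaw], ...]]. A call has 1 to 12 rows; each row shifts and turns the commanded pose from where the row before left it, along the tool's axes as they then stand; what a row does not reach is not made up. A row lasts 1/10 s, in which the tool goes at most 50 mm and 8.59 degrees, less where a joint would pass 70% of its speed; a pose out of reach is approached as far as the arm can. A call with a gripper value outside its range is refused whole. The fingers move at their own pace and stop on an object; the grip force is fixed at half the most. Time passes only in rows, so rows that do not move let the fingers close. It gives the time, the measured TCP pose, the force, the opening and the grip force at its end, in the units of the state.
- r.sense(): the state, without advancing time (a new reading comes with each control period).
- cams.capture(name): name is "scene" or "top" or "wrist"; returns the picture (480x640x3 uint8, red, green, blue); there is no depth.
- cams.get_calibration(name): a dict with "camera_matrix" (3x3 intrinsics, pixels), "rvec" (rotation vector, rad) and "tvec" (3), from world to camera coordinates, as OpenCV has them; the wrist camera has in their place "T_tool_cam" (4x4, takes a point from camera to tool coordinates, whose origin is the TCP and whose axes are the flange's). Camera axes: x right, y down, z forward; pixel columns grow to the right and rows downward; lengths in m; the calibration is good to about 2 mm. A picture is of the moment at which its call begins: read the wrist's pose just before it. get_calibration takes no time and is no camera call.
- r.finish_job(): hands the job in; it is judged then, once.
The state is a dict: "time_s": time; "joints": joint angles; "joint_velocities": joint speeds; "effort": joint torques, N m; "tcp_pos": TCP position; "ee_rot": TCP orientation; "wrist_force": force on the tool from outside, world axes, zero at the start; "moment": the same for the moment, N m; "gripper_width": opening from 0.0 (shut) to 1.0 (fully open); "gripper_force": force on a finger pad.
Only numpy, scipy, OpenCV 4.12 (cv2) and the standard library are available. Lean on these libraries where they do the work, as an engineer would, in place of code of your own. Each camera call takes 0.05 s, during which the arm holds its last target. There are 200 camera calls.

## Task

Dispense one steel ball for measurement: pull the gate with the yellow knob partway out, about 45 mm, so that only the ball in the end pocket (farthest from the knob) drops down the chute into the tray. Then push the gate fully home and let go of it. The other steel balls must stay in their pockets, and the gate with the blue knob must stay shut.

Things in the scene. Friction and masses are not known exactly. Their poses are not given: they have to be found in the camera images.
- steel_hopper_knob (a point): Yellow knob of the steel-ball hopper's gate: upright round post 22 mm in diameter, 91 to 145 mm above the table, on the end of a 32 mm wide plate. Point: on its axis, 125 mm up; moves with the gate. +x points level from the knob into the hopper (yaw within 15 degrees of the room's x): pull along -x, push along +x. The hopper, fixed, 80 mm wide at its 163 mm high top, begins 65 mm in +x of the shut knob.
- steel_hopper_gate (a joint): How far the yellow-knobbed gate is out, in m: 0 fully home (stop) to 0.110 (stop). Starts 0 to 6 mm out. Slides with about 2 N friction, no spring, stays where left. The end ball falls at about 0.030, the next one from about 0.063. On the plate a green band comes out of the hopper from 28 mm, a red band (too far) from 56 mm.
- steel_hopper_ball1_center (a point): Centre of the steel ball to dispense, 26 mm in diameter, 60 g, in the end pocket, farthest from the knob. The 3 pockets lie in a row along the gate, which is their floor; pulling uncovers the end one first. The ball starts 104 mm above the table and rolls down a chute to about 30 mm up in the tray (74 x 60 mm inside) beyond the hopper, centred 248 mm in +x of the shut knob.
- steel_hopper_ball2_center (a point): Centre of the steel ball (26 mm, 60 g) in the middle pocket, 104 mm above the table: it must stay there. A third ball lies in the pocket nearest the knob and could only fall after it.
- ceramic_hopper_gate (a joint): How far the gate of the bystander hopper is out, in m (0 = home, starts 0 to 6 mm out): an identical grey hopper, but with a blue knob and white balls. To be left alone. Either hopper may stand on the left or on the right.
Not all that is in view belongs to the job. What is shaped like the part that bears steel_hopper_ball1_center but pink is not meant. Leave any orange look-alike of the part that bears steel_hopper_ball2_center alone.

How it is judged:
By the outcome, as a careful person would: the job done as asked, in the order asked, and still so for the second after the job is handed in, with the robot touching nothing.
It also fails if it takes over 32 s, if anything falls off the work surface, if the arm or the gripper's body presses on something with over 40 N, if the wrist force passes 120 N, or if a joint passes its speed limit or range.

## Working session

There is one attempt and no reset: what is moved stays moved. The work goes in short steps, Python scripts to look and compute and a shell command to move; the robot and the scene stay as the last step left them, time stands still between calls to the robot, and variables do not carry over. Pictures are saved under pics/ and viewed, at most 10 in all, crops included, and the job is handed in when it is done.

```bash
mkdir -p pics; python3 - <<'E'
from station import r,cams
import cv2,numpy as np
s=r.sense();print(s['time_s'],s['tcp_pos'],np.round(s['ee_rot'],3).tolist(),s['gripper_width'])
for n in("scene","top"):
    im=cams.capture(n);cv2.imwrite(f"pics/{n}0.png",im[:,:,::-1])
    c=cams.get_calibration(n);print(n,c)
print(cams.get_calibration("wrist"))
E
```

```text
0.0 [0.21220428 0.58722927 0.22144919] [[0.94, -0.34, -0.001], [-0.34, -0.94, -0.002], [0.0, 0.002, -1.0]] 1.001670269230943
scene {'camera_matrix': array([[528.85160897,   0.        , 319.15813224],
       [  0.        , 528.85160897, 227.2084095 ],
       [  0.        ,   0.        ,   1.        ]]), 'rvec': array([ 1.93953772,  1.88739094, -0.53081482]), 'tvec': array([ 0.01383961, -0.48913865,  1.21538695])}
top {'camera_matrix': array([[435.81500485,   0.        , 318.88217404],
       [  0.        , 435.81500485, 237.80273333],
       [  0.        ,   0.        ,   1.        ]]), 'rvec': array([ 2.17120528, -2.11523691,  0.14368083]), 'tvec': array([-0.04855289,  0.62024546,  0.72284792])}
{'camera_matrix': array([[411.03289062,   0.        , 316.21318434],
       [  0.        , 411.03289062, 234.93037855],
       [  0.        ,   0.        ,   1.        ]]), 'T_tool_cam': array([[ 1.07152059e-03, -9.67613102e-01, -2.52435609e-01,
         6.82981820e-02],
       [ 9.99999413e-01,  1.07743546e-03,  1.14798760e-04,
        -6.39580097e-05],
       [ 1.60902292e-04, -2.52435584e-01,  9.67613689e-01,
        -1.62257888e-01],
       [ 0.00000000e+00,  0.00000000e+00,  0.00000000e+00,
         1.00000000e+00]])}
```

View pics/scene0.png

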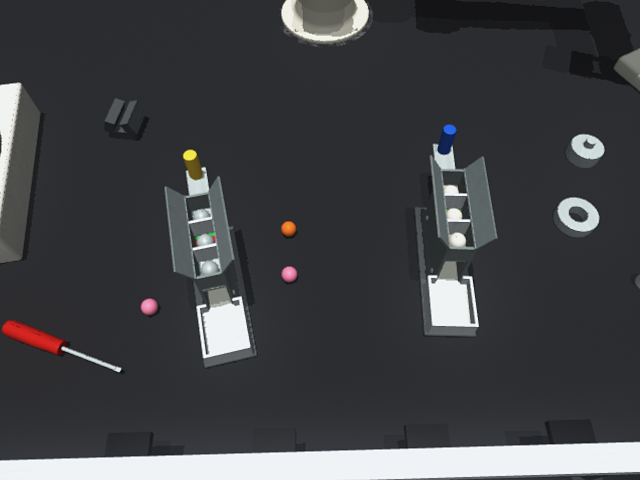

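View pics/top0.png

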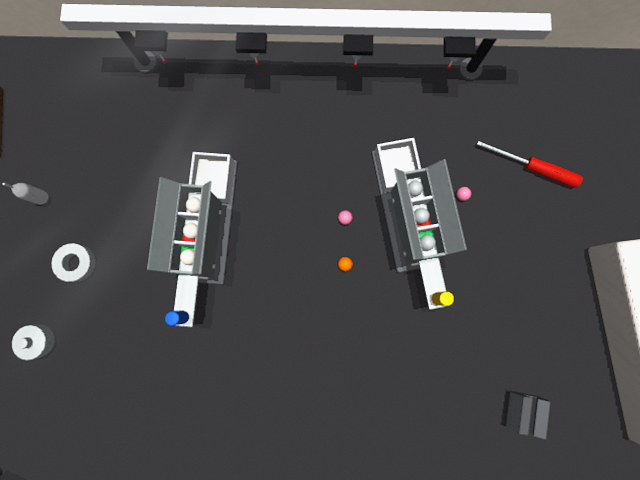

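Both views: yellow knob top at scene (190,155) and top (446,299). Steel balls at scene (209,269), (205,241), (202,214) and top (415,188), (421,215), (428,242). Tray is at scene (225,328) and top (399,166). The blue-knob hopper stands on the right.

```bash
cat > h.py <<'E'
import cv2,numpy as np
from station import r,cams
def P(n):
    c=cams.get_calibration(n);return c['camera_matrix']@np.c_[cv2.Rodrigues(c['rvec'])[0],c['tvec']]
def tri(a,b,A="scene",B="top"):
    X=cv2.triangulatePoints(P(A),P(B),np.float64(a),np.float64(b)).ravel();X=X[:3]/X[3]
    q=P(A)@np.r_[X,1];q2=P(B)@np.r_[X,1]
    return X,np.hypot(*(q[:2]/q[2]-a)),np.hypot(*(q2[:2]/q2[2]-b))
E
python3 - <<'E'
from h import *
np.set_printoptions(precision=4,suppress=True)
for k,a,b in[("knobtop",(190,155),(446,299)),("b1",(209,269),(415,188)),("b2",(205,241),(421,215)),("b3",(202,214),(428,242)),("tray",(225,328),(399,166)),("blue",(449,130),(172,318))]:
    print(k,*tri(a,b))
for n in("scene","top"):
    im=cv2.imread(f"pics/{n}0.png");h=cv2.cvtColor(im,cv2.COLOR_BGR2HSV)
    m=cv2.inRange(h,(22,150,60),(35,255,255))
    x,y,w,hh=cv2.boundingRect(m);print(n,x,y,w,hh)
a=cv2.imread("pics/scene0.png")[140:240,150:250];b=cv2.imread("pics/top0.png")[225:325,385:485]
cv2.imwrite("pics/c1.png",np.hstack([cv2.resize(i,(400,400),interpolation=2) for i in(a,b)]))
E
```

```text
knobtop [ 0.5195 -0.2273  0.1417] 0.33521616026306467 0.5084193516978958
b1 [ 0.6996 -0.1899  0.1039] 0.4374108541898518 0.5622349851527991
b2 [ 0.6542 -0.199   0.1062] 0.4737508965156547 0.6335606203551806
b3 [ 0.6094 -0.2074  0.111 ] 0.16142883192967797 0.2242798345519977
tray [ 0.7608 -0.1756  0.0276] 0.15899232293549442 0.19110251359664435
blue [0.4803 0.1829 0.1415] 0.2175180879502212 0.33834590433694184
scene 183 150 19 29
top 432 291 22 15
```

View pics/c1.png

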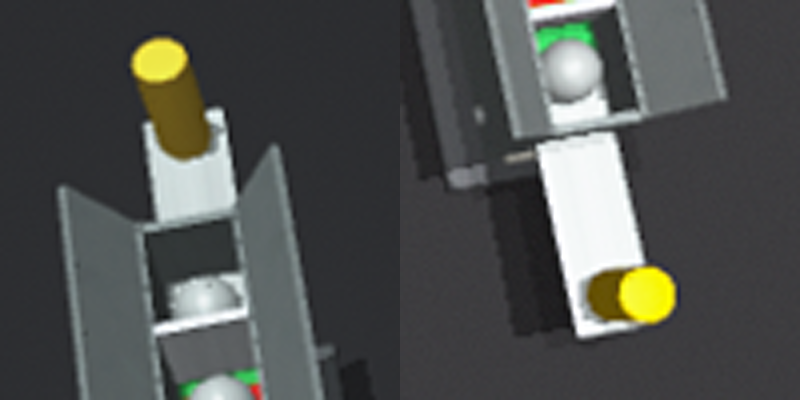

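Knob is at (0.520, -0.227). The measured top height is 142 mm, which agrees with the text. Hopper yaw is about 11.8°, from the knob, balls and tray. I'll turn the tool -31.7° about its z, then travel at the present height.

```bash
python3 -m handwheel '[[[0,0,-1.32,0,0,0,0.087],[0,0,-1.32,0,0,0,0.087],[0,0,-1.32,0,0,0,0.087],[0,0,-1.32,0,0,0,0.087],[0,0,0,0.0067,0.043,0,0.087],[0,0,0,0.0067,0.043,0,0.087],[0,0,0,0.0067,0.043,0,0.087],[0,0,0,0.0067,0.043,0,0.087],[0,0,0,0.0067,0.043,0,0.087],[0,0,0,0.0067,0.043,0,0.087],[0,0,0,0.0067,0.043,0,0.087],[0,0,0,0.0067,0.043,0,0.087]]]'
python3 -m handwheel '[[[0,0,0,0.0067,0.043,0,0.087],[0,0,0,0.0067,0.043,0,0.087],[0,0,0,0.0067,0.043,0,0.087],[0,0,0,0.0067,0.043,0,0.087],[0,0,0,0.0067,0.043,0,0.087],[0,0,0,0.0067,0.043,0,0.087],[0,0,0,0.0067,0.043,0,0.087],[0,0,0,0.0067,0.043,0,0.087],[0,0,0,0.0067,0.043,0,0.087],[0,0,0,0.0067,0.043,0,0.087],[0,0,0,0,0,0,0.087],[0,0,0,0,0,0,0.087]]]'
python3 - <<'E'
from h import *
s=r.sense();print(s['time_s'],s['tcp_pos'],np.round(s['ee_rot'],4).tolist(),s['joints'])
R=np.array(s['ee_rot']);print(R.T@(np.array([.5195,-.2273,.106])-s['tcp_pos']))
im=cams.capture("wrist");cv2.imwrite("pics/w1.png",im[:,:,::-1])
E
```

```text
time_s: 1.3
tcp_pos: [0.3353, 0.2601, 0.2224]
ee_rot: [[0.979, 0.205, -0.0], [0.205, -0.979, -0.0], [-0.0, 0.0, -1.0]]
wrist_force: [1.1, 0.8, -0.3]
gripper_width: 1.003
gripper_force: 0.0
time_s: 2.5
tcp_pos: [0.4884, -0.146, 0.2217]
ee_rot: [[0.979, 0.202, -0.002], [0.202, -0.979, 0.0], [-0.002, -0.001, -1.0]]
wrist_force: [-1.1, -1.3, 0.1]
gripper_width: 0.998
gripper_force: 0.0
2.5 [ 0.48838983 -0.1459898   0.22166114] [[0.9794, 0.2022, -0.0019], [0.2022, -0.9794, 0.0004], [-0.0018, -0.0008, -1.0]] [ 1.61174131e+00  1.08875954e+01 -1.54507824e+01 -2.73554743e-02
 -6.37716217e+01  1.00063829e+02]
[0.01423982 0.08600812 0.11557042]
```

View pics/w1.png

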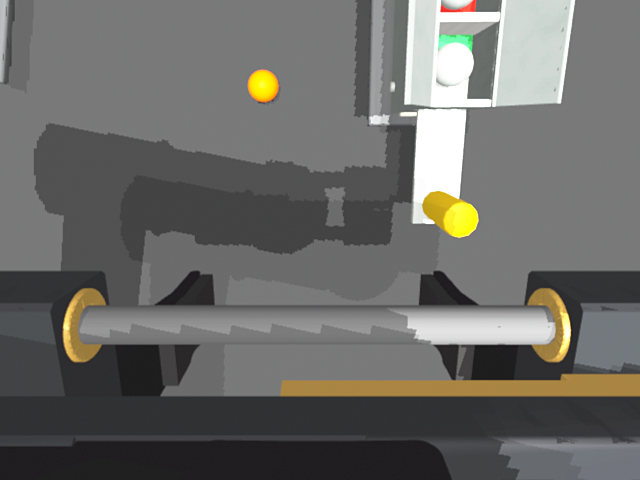

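The wrist view shows the yellow knob top at (459,219). The plate's left edge runs (413,222)–(418,110) and its right edge (461,185)–(465,110). I'll check position and yaw with these.

```bash
cat >> h.py <<'E'
def wr(px,z,s=None):
    s=s or r.sense();c=cams.get_calibration("wrist");R=np.array(s['ee_rot']);T=c['T_tool_cam']
    d=R@T[:3,:3]@np.linalg.inv(c['camera_matrix'])@np.r_[px,1];o=R@T[:3,3]+s['tcp_pos']
    return o+d*(z-o[2])/d[2]
E
python3 - <<'E'
from h import *
np.set_printoptions(precision=4,suppress=True)
print(wr((459,219),.145))
for a,b in(((413,222),(418,110)),((461,185),(465,110))):
    A,B=wr(a,.09),wr(b,.09);d=B-A;print(A,B,np.degrees(np.arctan2(d[1],d[0])))
E
```

```text
[ 0.521  -0.2249  0.145 ]
[ 0.504  -0.2141  0.09  ] [ 0.5808 -0.1967  0.09  ] 12.749540063004375
[ 0.5374 -0.2406  0.09  ] [ 0.5874 -0.2282  0.09  ] 13.89056769779744
```

```bash
python3 -m handwheel '[[[0,0,-0.1,0.005,0.03,0,0.087],[0,0,0,0.005,0.03,0,0.087],[0,0,0,0.005,0.025,0,0.087],[0,0,0,0,0,0.03,0.087],[0,0,0,0,0,0.03,0.087],[0,0,0,0,0,0.03,0.087],[0,0,0,0,0,0.024,0.087],[0,0,0,0,0,0,0.087]]]'
python3 - <<'E'
from h import *
s=r.sense();R=np.array(s['ee_rot']);print(s['time_s'],s['tcp_pos'],np.degrees(np.arctan2(R[1,0],R[0,0])),R.T@(np.array([.520,-.2265,.107])-s['tcp_pos']))
im=cams.capture("wrist");cv2.imwrite("pics/w2.png",im[:,:,::-1])
E
```

```text
time_s: 3.35
tcp_pos: [0.5188, -0.2229, 0.1054]
ee_rot: [[0.976, 0.216, -0.008], [0.216, -0.976, 0.002], [-0.007, -0.004, -1.0]]
wrist_force: [-0.9, 0.8, -0.5]
gripper_width: 1.0
gripper_force: 0.0
3.35 [ 0.51877698 -0.22294743  0.10535299] 12.500672713666708 [ 0.00041315  0.00372706 -0.00166356]
```

View pics/w2.png

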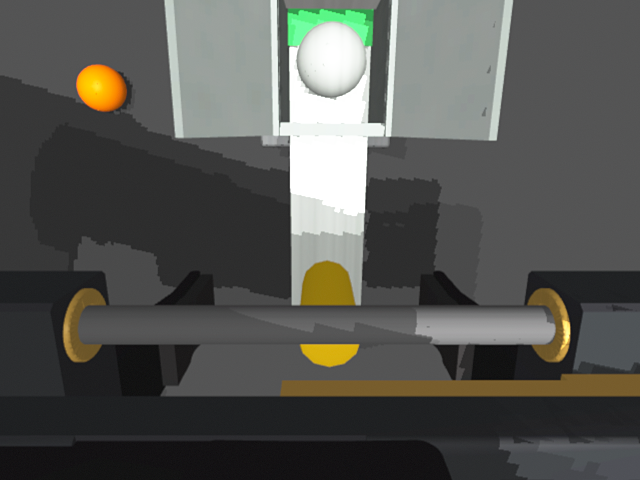

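The knob stands between the fingers at col ~329, against a finger centre of ~316, so it is about 3 mm off in +y. I'll correct that and close.

```bash
python3 -m handwheel '[[[0,0,0,0,0.0035,-0.001,0.087],[0,0,0,0,0,0,0.015],[0,0,0,0,0,0,0.015],[0,0,0,0,0,0,0.015],[0,0,0,0,0,0,0.015],[0,0,0,0,0,0,0.015],[0,0,0,0,0,0,0.015],[0,0,0,0,0,0,0.015],[0,0,0,0,0,0,0.015],[0,0,0,0,0,0,0.015]]]'
```

```text
time_s: 4.4
tcp_pos: [0.522, -0.2279, 0.1094]
ee_rot: [[0.977, 0.214, -0.001], [0.214, -0.977, 0.001], [-0.0, -0.001, -1.0]]
wrist_force: [-1.0, 14.9, 6.3]
gripper_width: 0.262
gripper_force: 7.6
```

```bash
python3 -m handwheel '[[[0,0,0,0,0,0,0.015],[0,0,0,0,0,0,0.015],[0,0,0,0,0,0,0.015]]]'
```

```text
time_s: 4.7
tcp_pos: [0.5218, -0.227, 0.1094]
ee_rot: [[0.977, 0.214, -0.001], [0.215, -0.977, 0.002], [-0.001, -0.002, -1.0]]
wrist_force: [-0.2, 6.5, 1.8]
gripper_width: 0.239
gripper_force: 30.0
```

Gripped at 30 N, opening about 21 mm. Now I'll pull 43 mm slowly.

```bash
python3 -m handwheel '[[[0,0,0,-0.005,0,0,0.015],[0,0,0,-0.005,0,0,0.015],[0,0,0,-0.005,0,0,0.015],[0,0,0,-0.005,0,0,0.015],[0,0,0,-0.005,0,0,0.015],[0,0,0,-0.005,0,0,0.015],[0,0,0,-0.005,0,0,0.015],[0,0,0,-0.005,0,0,0.015],[0,0,0,-0.003,0,0,0.015],[0,0,0,0,0,0,0.015],[0,0,0,0,0,0,0.015],[0,0,0,0,0,0,0.015]]]'
python3 - <<'E'
from h import *
im=np.hstack([cv2.resize(cams.capture(n)[y:y+200,x:x+133],(400,600)) for n,x,y in(("top",360,120),("scene",150,165))])
cv2.imwrite("pics/t2.png",im[:,:,::-1])
E
```

```text
time_s: 5.9
tcp_pos: [0.4797, -0.2361, 0.1094]
ee_rot: [[0.977, 0.214, -0.001], [0.214, -0.977, 0.003], [-0.0, -0.003, -1.0]]
wrist_force: [-0.6, 8.0, 1.8]
gripper_width: 0.248
gripper_force: 30.0
```

View pics/t2.png

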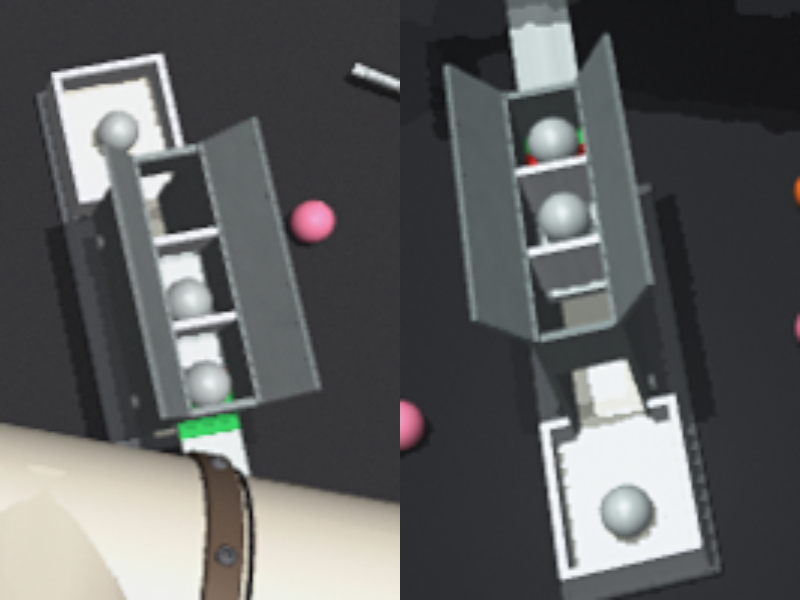

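The end ball is in the tray, the other two sit in their pockets, and only the green band is out. Now push home: 43 mm back, then small steps up to the stop.

```bash
python3 -m handwheel '[[[0,0,0,0.006,0,0,0.015],[0,0,0,0.006,0,0,0.015],[0,0,0,0.006,0,0,0.015],[0,0,0,0.006,0,0,0.015],[0,0,0,0.006,0,0,0.015],[0,0,0,0.006,0,0,0.015],[0,0,0,0.004,0,0,0.015],[0,0,0,0.002,0,0,0.015],[0,0,0,0,0,0,0.015],[0,0,0,0,0,0,0.015]]]'
python3 -m handwheel '[[[0,0,0,0.001,0,0,0.015],[0,0,0,0.001,0,0,0.015],[0,0,0,0,0,0,0.015]]]'
```

```text
time_s: 7.0
tcp_pos: [0.5201, -0.2274, 0.1094]
ee_rot: [[0.977, 0.215, -0.003], [0.215, -0.977, 0.002], [-0.002, -0.003, -1.0]]
wrist_force: [-2.5, 5.5, 3.1]
gripper_width: 0.245
gripper_force: 30.0
time_s: 7.3
tcp_pos: [0.5217, -0.227, 0.1094]
ee_rot: [[0.977, 0.214, -0.004], [0.214, -0.977, 0.002], [-0.003, -0.003, -1.0]]
wrist_force: [-3.0, 4.7, 3.1]
gripper_width: 0.246
gripper_force: 30.0
```

```bash
python3 -m handwheel '[[[0,0,0,0.001,0,0,0.015],[0,0,0,0.001,0,0,0.015],[0,0,0,0,0,0,0.015]]]'
python3 -m handwheel '[[[0,0,0,0.001,0,0,0.015],[0,0,0,0.001,0,0,0.015],[0,0,0,0,0,0,0.015]]]'
```

```text
time_s: 7.6
tcp_pos: [0.5223, -0.2269, 0.1094]
ee_rot: [[0.977, 0.214, -0.007], [0.214, -0.977, 0.002], [-0.006, -0.003, -1.0]]
wrist_force: [-6.6, 3.3, 5.0]
gripper_width: 0.246
gripper_force: 30.0
time_s: 7.9
tcp_pos: [0.5223, -0.2268, 0.1094]
ee_rot: [[0.977, 0.214, -0.011], [0.214, -0.977, 0.002], [-0.01, -0.004, -1.0]]
wrist_force: [-8.2, 2.6, 7.7]
gripper_width: 0.24
gripper_force: 30.0
```

```bash
python3 -m handwheel '[[[0,0,0,0.002,0,0,0.015],[0,0,0,0.001,0,0,0.015],[0,0,0,0,0,0,0.015]]]'
```

```text
time_s: 8.2
tcp_pos: [0.5223, -0.2268, 0.1093]
ee_rot: [[0.977, 0.214, -0.017], [0.214, -0.977, 0.002], [-0.016, -0.005, -1.0]]
wrist_force: [-14.7, 1.2, 10.9]
gripper_width: 0.245
gripper_force: 30.0
```

The knob is stationary with force rising to 15 N, so the gate is at its stop. I'll ease the pressure, release and rise.

```bash
python3 -m handwheel '[[[0,0,0,-0.004,0,0,0.015],[0,0,0,0,0,0,0.03],[0,0,0,0,0,0,0.087],[0,0,0,0,0,0,0.087],[0,0,0,0,0,0,0.087],[0,0,0,0,0,0,0.087],[0,0,0,0,0,0,0.087],[0,0,0,0,0,0,0.087],[0,0,0,0,0,0,0.087],[0,0,0,0,0,0,0.087]]]'
python3 -m handwheel '[[[0,0,0,0,0,-0.02,0.087],[0,0,0,0,0,-0.03,0.087],[0,0,0,0,0,-0.03,0.087],[0,0,0,-0.04,0,-0.03,0.087],[0,0,0,-0.04,0,0,0.087],[0,0,0,-0.04,0,0,0.087],[0,0,0,0,0,0,0.087]]]'
python3 - <<'E'
from h import *
im=np.hstack([cv2.resize(cams.capture(n)[y:y+200,x:x+133],(400,600)) for n,x,y in(("wrist",250,0),("scene",140,165))])
cv2.imwrite("pics/t3.png",im[:,:,::-1])
cv2.imwrite("pics/t4.png",cams.capture("top")[:,:,::-1])
E
```

```text
time_s: 9.2
tcp_pos: [0.5261, -0.2276, 0.1096]
ee_rot: [[0.977, 0.215, 0.0], [0.215, -0.977, -0.0], [0.0, 0.0, -1.0]]
wrist_force: [-0.5, -0.2, 0.1]
gripper_width: 0.954
gripper_force: 0.0
time_s: 9.9
tcp_pos: [0.4047, -0.2535, 0.2201]
ee_rot: [[0.977, 0.212, -0.001], [0.212, -0.977, 0.001], [-0.0, -0.001, -1.0]]
wrist_force: [0.9, 0.0, 0.8]
gripper_width: 1.0
gripper_force: 0.0
```

View pics/t3.png

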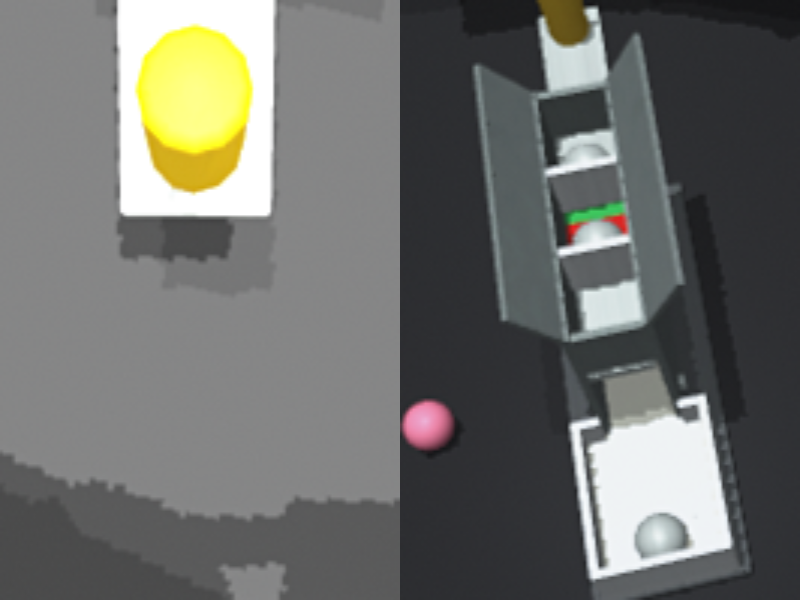

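View pics/t4.png

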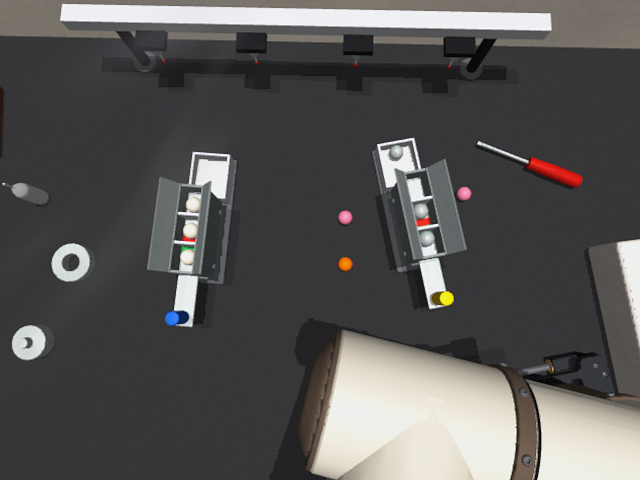

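The yellow knob is home at top (446,298). One ball lies in the tray at (396,152), two balls remain in their pockets, and the blue hopper has not moved.

```bash
python3 -c "from station import r;print(r.finish_job())"
```

```text
the job is handed in; nothing more can be done
None
```

I handed the job in: one steel ball is in the tray, the yellow gate is pushed home and released, the other two steel balls are still in their pockets, and the blue gate was not touched.

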